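# Shut and lock the watch-movement dust case

## Robot

A 6-joint arm with a two-finger parallel gripper is mounted at the origin on the work surface. World frame = base frame: x ahead of the robot, y to its left, z up, the work surface at z = 0. Lengths are in m, angles in rad, forces in N, time in s.
With the tool pointing down it reaches from about 0.4 to 0.825 m from the base axis. Payload 7 kg.
Tool frame: the origin (TCP) lies between the finger pads; the fingertips stand 22 mm ahead of it and the grasp point (between the pads) lies 3 mm ahead of it (arm.tip_reach is the distance from the TCP to the fingertips, in m); z points along the fingers, y is the line along which they close (so a half turn about z gives the same grasp; the last joint's range is limited). The gripper opens to 88 mm and grips with 3 to 60 N. Pads are 19 mm wide; open, the fingers measure 130 mm over their backs; the gripper's body (78 mm by 193 mm) begins 47 mm behind the grasp point.
Start: joints at [1.489, 0.359, 0.012, 0, -1.224, -0.288], TCP at [0.244, 0.629, 0.249] pointing down, gripper open.
Joint ranges: [-3.07, 3.07], [-1.43, 2.12], [-1.02, 1.25], [-3.03, 1.67], [-3.05, -0], [-3.03, 3.03]. Speed limits (rad/s): [2.39, 2.39, 3.01, 3.14, 3.14, 3.14].

## Interface

Orientations are given as [roll, pitch, yaw] about the fixed x, y, z axes, in that order (R = Rz(yaw) Ry(pitch) Rx(roll)).
In Python, from station import arm, viewer gives the robot as it stands. The module is installed in compiled form; this text tells all that it offers.
- The arm moves only by the tool apply_moves, never from a script. Its argument "commands" is a list that holds one entry, the list of rows, each a list of 5 numbers: the closure, from -1 (fully open) to 1 (shut), then the shift along the world's x, y, z as a fraction of full scale, then the turn about the world's z as a fraction of full scale. In form: [[[fingers, tx, ty, tz, yaw], ...]]. A call has 1 to 12 rows; each row shifts and turns the commanded pose from where the row before left it; what a row does not reach is not made up. Full scale, the value 1, is 20 cm for a shift and pi rad for a turn. A row lasts 1/10 s, in which the tool goes at most 50 mm and 8.59 degrees, less where a joint would pass 70% of its speed; a pose out of reach is approached as far as the arm can. A call with a number of a shift or a turn outside -1 to 1 is refused whole. A call with a gripper value outside its range is refused whole. The fingers move at their own pace and stop on an object; "force" is the grip in N (left out, the last holds). Time passes only in rows, so rows that do not move let the fingers close. It gives the time, the measured TCP pose, the force, the opening and the grip force at its end, in the units of the state.
- arm.get_state(): the state, without advancing time (a new reading comes with each control period).
- viewer.grab_frame(name): name is "scene" or "top"; returns a dict with "image" (420x560x3 uint8, blue, green, red), "mtx" (3x3 intrinsics, pixels), "k1" (the pictures are not rectified: a ray, as slopes to the right and down, at radius r is drawn at 1 + k1 r^2 times it, then the intrinsics apply), "rvec" (rotation vector, rad) and "tvec" (3), from world to camera coordinates, as OpenCV has them. Camera axes: x right, y down, z forward; pixel columns grow to the right and rows downward; lengths in m; the calibration is good to about 2 mm. A picture is of the moment at which its call begins. There is no depth.
- arm.job_done(): hands the job in; it is judged then, once.
The state is a dict: "t": time; "q": joint angles; "qd": joint speeds; "joint_efforts": joint torques, N m; "eef_pos": TCP position; "ee_rot": TCP orientation; "force": force on the tool from outside, world axes, zero at the start; "moment": the same for the moment, N m; "width": finger opening in m; "gripper_force": force on a finger pad.
Only numpy, scipy, OpenCV 4.12 (cv2) and the standard library are available. Lean on these libraries where they do the work, as an engineer would, in place of code of your own. Each camera call takes 0.05 s, during which the arm holds its last target. There are 200 camera calls.

## Task

Close the watchmaker's dust case over the movement inside: with a slow, light push (a few newtons, never more than 7) tip the open glazed lid up and over past upright until its own weight takes it, then keep off it while it swings shut by itself. When it has shut, press the brass catch on the lid all the way home without ever pressing harder than 15 N. Leave the movement and everything else on the bench where it is.

Things in the scene. Friction and masses are not known exactly. Their poses are not given: they have to be found in the camera images.
- case_in (a point): Centre of the inner floor, 8 mm above the underside, of the dust case: a dark-wood open box fixed on a steel foot that raises it 4 to 24 mm off the bench, 150 (x) x 200 (y) x 60 mm high, walls 8 mm. Its x axis points level from the front of the case to the hinge side, away from the robot within 0.5 rad of yaw; y runs along the hinge, z up.
- lid_hinge (a point): Point on the lid's hinge axis, middle of the rear top rim: 75 mm behind the case centre (case +x), 60 mm above its underside, in the lid's inner face. Its frame turns with the lid: y along the hinge, -x from hinge to free edge, +z out of the outer (top) face.
- lid_edge (a point): Middle of the lid's free edge, on its outer face: 150 mm from the hinge along the lid's -x, 10 mm out along its z. The lid is a flat plate 150 x 200 x 10 mm, about 0.35 kg (varies by a fifth), aluminium frame round a clear pane.
- lid (a joint): Lid angle, rad: 0 shut, 1.57 upright, 2.0 wide open. Starts leaning back from the robot (1.60 to 1.72), outer face looking away; push that face towards the case front. Hinge drag 0.08 N m (it stays where left near upright), damping 0.14 N m s/rad: past about 1.35 to 1.2 (by its weight) it sinks by itself and shuts in some 2 to 7 s. Fast pushing meets much more force.
- catch_top (a point): Centre of the top of the brass press catch, a round button 28 mm across that stands 13 to 16 mm out of the lid's outer face at the start, 126 mm from the hinge on the lid's centre line (24 mm in from the free edge). Its z axis is the outward normal of the lid.
- catch (a joint): Catch travel, m: 0 fully raised; it starts at 0 to 0.0025 and grows as it is pressed along the lid's inward normal (straight down when the lid is shut). A steady drag of 4 N resists it all the way and it stays where it is left. Home, another 4 to 8 mm down, is a hard stop to be felt: the force then climbs steeply, by some 10 N per mm. Home, it still stands about 9 mm proud of the lid.
- movement: Brass watch movement in its holder, a round stepped disc 52 mm across, 18 mm high, lying loose on the case's floor; origin at its underside. Leave it.
- stand: Black round screwdriver stand, 116 mm across, about 115 mm high with its coloured screwdrivers; bystander, origin at its underside.
- loupe: Black eyeglass loupe, 38 mm across, 36 mm high; bystander, origin at its underside.
- oil_jar: Small amber jar with a blue cap, 40 mm across, 45 mm high; bystander, origin at its underside.
- blower: Red dust blower, 58 mm across, 85 mm high; bystander, origin at its underside.
- hands_tray: White divided tray, 70 x 90 x 18 mm; bystander, origin at its underside.
- screwdriver: Blue-handled screwdriver lying on the bench, 110 mm long; bystander.

How it is judged:
By the outcome, as a careful person would: the job done as asked, in the order asked, and still so for the second after the job is handed in, with the robot touching nothing.
It also fails if it takes over 67 s, if anything falls off the work surface, if the arm or the gripper's body presses on something with over 40 N, if the wrist force passes 120 N, or if a joint passes its speed limit or range.

## Working session

There is one attempt and no reset: what is moved stays moved. The work goes in short steps, Python scripts to look and compute and a tool call to move; the robot and the scene stay as the last step left them, time stands still between calls to the robot, and variables do not carry over. Pictures are saved under pics/ and viewed, at most 10 in all, crops included, and the job is handed in when it is done.

Besides the shell and the picture viewer there is one more tool, called after "Call:" by a JSON object that holds its "method" and its "body", one argument or row to a line. apply_moves: Moves the arm, as the interface text tells. Shift numbers are shares of 20 cm and turn numbers shares of pi rad, none past 1 either way. Its arguments: {"type":"object","properties":{"commands":{"type":"array","items":{"type":"array","items":{"type":"array","items":{"type":"number"}}}},"force":{"type":"number"}},"required":["commands"]}

```bash
mkdir -p pics; cat > h.py <<'E'
import numpy as np, cv2
from station import arm, viewer
def snap(n,f):
    d=viewer.grab_frame(n); cv2.imwrite(f'pics/{f}.png',d['image']); 
    np.savez(f'pics/{f}.npz',**{k:d[k] for k in('mtx','k1','rvec','tvec')}); return d
def ld(f): return dict(np.load(f'pics/{f}.npz'))
def proj(d,P):
    return cv2.projectPoints(np.float64(P).reshape(-1,1,3),np.float64(d['rvec']),np.float64(d['tvec']),np.float64(d['mtx']),np.array([float(d['k1']),0,0,0]))[0].reshape(-1,2)
E
python3 - <<'E'
from h import *
for n in('scene','top'):
    d=snap(n,n+'0'); R=cv2.Rodrigues(np.float64(d['rvec']))[0]; print(n,-R.T@np.float64(d['tvec']).ravel(),R[2])
print(arm.get_state())
E
```

```text
scene [ 1.18958769 -0.32127801  0.90846975] [-0.63508519  0.29410076 -0.71426294]
top [0.35013967 0.00406043 1.12509942] [ 0.10478896 -0.00796972 -0.99446255]
{'t': 0.1, 'q': array([ 1.48912019e+00,  3.59324105e-01,  1.11329800e-02, -2.80925784e-04,
       -1.22414085e+00, -2.88100799e-01]), 'qd': array([ 0.00010701, -0.00148859,  0.0016185 ,  0.0008961 ,  0.00047654,
       -0.0003345 ]), 'joint_efforts': array([-1.46951788e-03, -5.84164882e+01,  2.93749970e+01,  7.01539859e+00,
        1.01619749e-02, -4.20759534e-05]), 'eef_pos': array([0.24383319, 0.628966  , 0.24770801]), 'ee_rot': array([ 3.14004525e+00, -1.83145588e-04, -3.69872441e-01]), 'force': array([ 0.01950974,  1.47114808, -0.68277859]), 'moment': array([0.02567075, 0.0078672 , 0.02259492]), 'gripper_force': 0.0, 'width': 0.08772238277105707}
```

View pics/scene0.png

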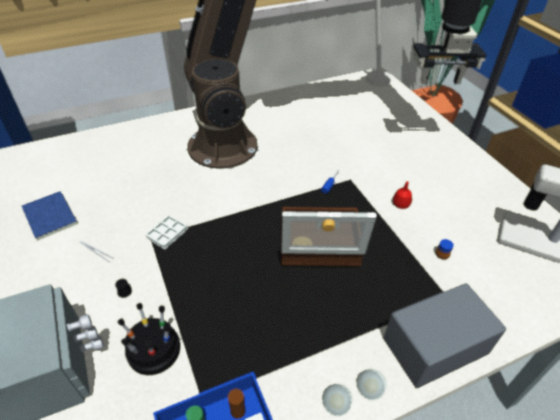

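View pics/top0.png

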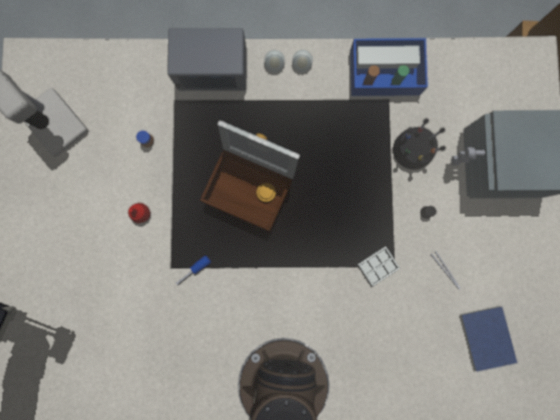

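The top view shows the case at about (245,190), with the lid upright at (258,148) and the gripper parked at lower left. The scene view shows the lid from (282,212) to (376,214), with its catch at (328,225). I'll zoom in to get corners.

```bash
python3 - <<'E'
import cv2,numpy as np
a=cv2.imread('pics/top0.png')[110:240,190:310]; b=cv2.imread('pics/scene0.png')[195:275,270:385]
a=cv2.resize(a,None,fx=4.5,fy=4.5,interpolation=2);cv2.imwrite('pics/c1.png',a)
b=cv2.resize(b,None,fx=6,fy=6,interpolation=2);cv2.imwrite('pics/c2.png',b)
E
```

```text
(no output)
```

View pics/c1.png

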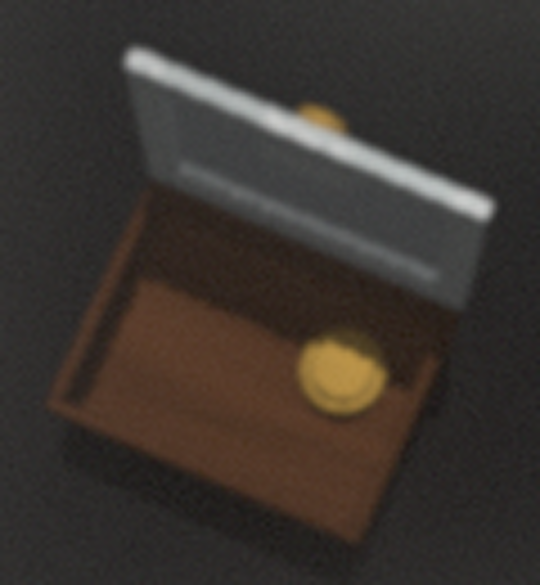

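View pics/c2.png

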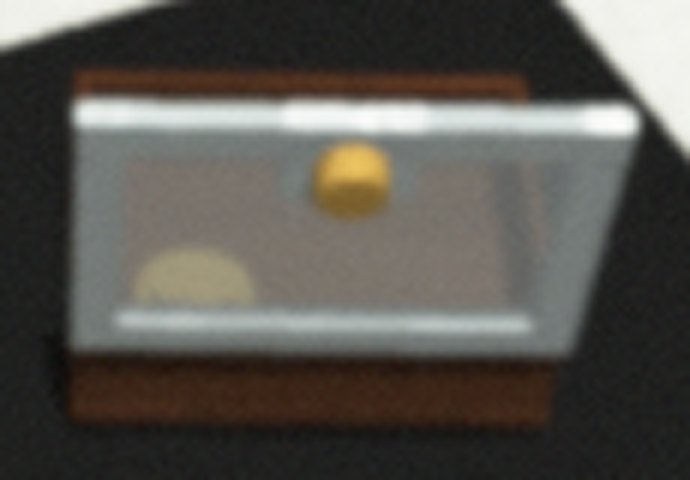

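```bash
cat > fit.py <<'E'
from h import *
from scipy.optimize import least_squares
T,S=ld('top0'),ld('scene0')
def frame(p):
    cx,cy,zb,w,th=p; X=np.array([np.cos(w),np.sin(w),0]);Y=np.array([-np.sin(w),np.cos(w),0]);Z=np.array([0,0,1.])
    B=lambda a,b,c:np.array([cx,cy,zb])+a*X+b*Y+c*Z
    L=lambda e,b,n:B(.075,b,.06)+e*(-np.cos(th)*X+np.sin(th)*Z)+n*(np.cos(th)*Z+np.sin(th)*X)
    return B,L
def pts(p):
    B,L=frame(p)
    t=[L(.15,.1,.01),L(.15,.1,0),L(.15,-.1,.01),L(.15,-.1,0),B(-.075,.1,.06),B(-.075,-.1,.06),L(0,.1,0),L(0,-.1,0)]
    s=[L(.15,-.1,0),L(.15,-.1,.01),L(.15,.1,0),L(.15,.1,.01),L(0,-.1,.01),L(0,.1,.01),B(-.075,-.1,.06),B(-.075,.1,.06),B(.075,-.1,0),B(.075,.1,0)]
    return t,s
ut=(np.array([(130,45),(125,68),(495,200),(487,222),(50,402),(360,542),(150,183),(462,305)])+.5)/4.5-.5+[190,110]
us=(np.array([(73,98),(73,130),(640,101),(637,135),(70,350),(573,357),(75,70),(525,75),(70,420),(550,427)])+.5)/6-.5+[270,195]
def res(p):
    t,s=pts(p); return np.r_[(proj(T,t)-ut).ravel(),(proj(S,s)-us).ravel()]
r=least_squares(res,[.55,.1,.014,-.3,1.65],loss='soft_l1')
if __name__=='__main__':
    print(r.x.round(4)); print(res(r.x).reshape(-1,2).round(1).tolist())
    B,L=frame(r.x); print(np.sqrt(np.diag(np.linalg.inv(r.jac.T@r.jac))).round(4))
    for n,P in dict(hinge=L(0,0,0),edge=L(.15,0,.01),catch=L(.126,0,.0245)).items(): print(n,P.round(4))
    print('catch px',proj(S,L(.126,0,.0245)),(np.array([352,193])+.5)/6-.5+[270,195])
E
python3 fit.py
```

```text
[ 0.5186  0.0954  0.0156 -0.4155  1.6985]
[[0.7, 0.5], [-0.1, -0.9], [-0.4, 0.3], [-0.3, -0.8], [-1.2, 0.6], [-0.1, -0.1], [0.3, -2.1], [0.1, 0.5], [0.7, 0.5], [0.7, -1.1], [-1.0, 1.0], [0.0, -1.0], [0.2, 0.2], [-0.5, -0.3], [-0.5, -0.0], [-0.1, -0.1], [-0.1, 0.5], [-0.5, 0.0]]
[0.0012 0.0009 0.0015 0.0062 0.0111]
hinge [0.5873 0.0651 0.0756]
edge [0.6138 0.0534 0.2231]
catch [0.6242 0.0488 0.1975]
catch px [[328.5222394 227.6897203]] [328.25 226.75]
```

The fit is good: case yaw is -0.416, the lid is at 1.70, and residuals are about 0.5 px. I'll go over to a point behind the lid, 50 mm to the left of the catch, with the fingers shut.

Call:
{"method": "apply_moves", "body": {
  "commands": [
    [[1, 0, 0, 0.25, -0.0145], [1, 0.154, -0.196, 0, 0], [1, 0.154, -0.196, 0, 0], [1, 0.154, -0.196, 0, 0], [1, 0.154, -0.196, 0, 0], [1, 0.154, -0.196, 0, 0], [1, 0.154, -0.196, 0, 0], [1, 0.154, -0.196, 0, 0], [1, 0.154, -0.196, 0, 0], [1, 0.154, -0.196, 0, 0], [1, 0.154, -0.196, 0, 0], [1, 0.154, -0.196, 0, 0]]
  ],
  "force": 5
}}

```text
t: 1.3
eef_pos: [0.5835, 0.1963, 0.2984]
ee_rot: [3.141, 0.0, -0.415]
force: [1.1, 0.6, -0.4]
width: 0.0014
gripper_force: 0.0
```

Call:
{"method": "apply_moves", "body": {
  "commands": [
    [[1, 0.154, -0.196, 0, 0], [1, 0.154, -0.196, 0, 0], [1, 0, 0, 0, 0], [1, 0, 0, 0, 0]]
  ]
}}

```text
t: 1.7
eef_pos: [0.6447, 0.1182, 0.2974]
ee_rot: [3.14, 0.001, -0.418]
force: [-0.1, 0.5, 0.6]
width: 0.0003
gripper_force: 0.0
```

Call:
{"method": "apply_moves", "body": {
  "commands": [
    [[1, 0.15, -0.185, 0, 0], [1, 0, 0, 0, 0], [1, 0, 0, -0.15, 0], [1, 0, 0, -0.15, 0], [1, 0, 0, -0.05, 0], [1, 0, 0, 0, 0], [1, 0, 0, 0, 0]]
  ]
}}

```text
t: 2.4
eef_pos: [0.6748, 0.0835, 0.23]
ee_rot: [-3.141, -0.001, -0.414]
force: [0.1, 1.1, 0.7]
width: 0.0007
gripper_force: 0.0
```

```bash
python3 - <<'E'
from h import *
a=snap('top','top1')['image'][90:240,170:330]; b=snap('scene','scene1')['image'][140:290,240:400]
cv2.imwrite('pics/c3.png',np.hstack([cv2.resize(i,(400,375),interpolation=2) for i in(a,b)]))
s=arm.get_state();print(s['eef_pos'],s['force'],s['t'])
E
```

```text
[0.6751181  0.08332006 0.23054441] [0.55249618 0.164241   0.43954603] 2.5
```

View pics/c3.png

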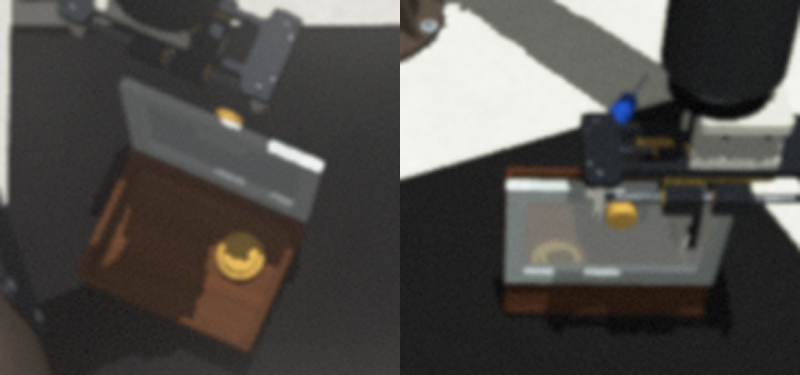

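The shut fingers are at about (693,225) in the crop. They are behind the lid, beside the catch at (620,214) and clear of it. I'll approach and then push slowly.

Call:
{"method": "apply_moves", "body": {
  "commands": [
    [[1, -0.0229, 0.0101, -0.02, 0], [1, -0.0229, 0.0101, 0, 0], [1, -0.0229, 0.0101, 0, 0], [1, -0.0229, 0.0101, 0, 0], [1, -0.0229, 0.0101, 0, 0], [1, -0.0092, 0.004, 0, 0], [1, -0.0092, 0.004, 0, 0], [1, -0.0092, 0.004, 0, 0], [1, -0.0092, 0.004, 0, 0]]
  ]
}}

```text
t: 3.4
eef_pos: [0.6442, 0.096, 0.2246]
ee_rot: [-3.142, -0.0, -0.415]
force: [1.7, -0.7, -0.0]
width: 0.0004
gripper_force: 0.7
```

Call:
{"method": "apply_moves", "body": {
  "commands": [
    [[1, -0.0092, 0.004, 0, 0], [1, -0.0092, 0.004, 0, 0], [1, -0.0092, 0.004, 0, 0], [1, -0.0092, 0.004, 0, 0], [1, -0.0092, 0.004, 0, 0], [1, -0.0092, 0.004, 0, 0], [1, -0.0092, 0.004, 0, 0], [1, -0.0092, 0.004, 0, 0]]
  ]
}}

```text
t: 4.2
eef_pos: [0.6292, 0.1025, 0.2245]
ee_rot: [3.142, 0.0, -0.415]
force: [1.9, -0.4, 0.7]
width: 0.0003
gripper_force: 0.5
```

Call:
{"method": "apply_moves", "body": {
  "commands": [
    [[1, -0.0092, 0.004, 0, 0], [1, -0.0092, 0.004, 0, 0], [1, -0.0092, 0.004, 0, 0], [1, -0.0092, 0.004, 0, 0], [1, -0.0092, 0.004, 0, 0], [1, -0.0092, 0.004, 0, 0], [1, -0.0092, 0.004, 0, 0], [1, -0.0092, 0.004, 0, 0], [1, -0.0092, 0.004, 0, 0], [1, -0.0092, 0.004, 0, 0], [1, -0.0092, 0.004, 0, 0], [1, -0.0092, 0.004, 0, 0]]
  ]
}}

```text
t: 5.4
eef_pos: [0.607, 0.1121, 0.2244]
ee_rot: [3.141, 0.0, -0.415]
force: [-0.1, -0.6, -0.8]
width: 0.0007
gripper_force: 0.3
```

Call:
{"method": "apply_moves", "body": {
  "commands": [
    [[1, -0.0092, 0.004, 0, 0], [1, -0.0092, 0.004, 0, 0], [1, -0.0092, 0.004, 0, 0], [1, -0.0092, 0.004, 0, 0], [1, -0.0092, 0.004, 0, 0], [1, -0.0092, 0.004, 0, 0]]
  ]
}}

```text
t: 6.0
eef_pos: [0.5961, 0.1169, 0.2246]
ee_rot: [3.142, 0.0, -0.415]
force: [1.3, -1.1, -0.4]
width: 0.0007
gripper_force: 0.2
```

```bash
python3 - <<'E'
from h import *
s=arm.get_state();print(s['eef_pos'],s['force'],s['t'])
a=snap('top','top2')['image'][90:240,170:330]; b=snap('scene','scene2')['image'][140:290,240:400]
cv2.imwrite('pics/c4.png',np.hstack([cv2.resize(i,(400,375),interpolation=2) for i in(a,b)]))
E
```

```text
[0.59609742 0.11691308 0.22455877] [ 1.26825577 -1.05049454 -0.39255843] 6.0
```

View pics/c4.png

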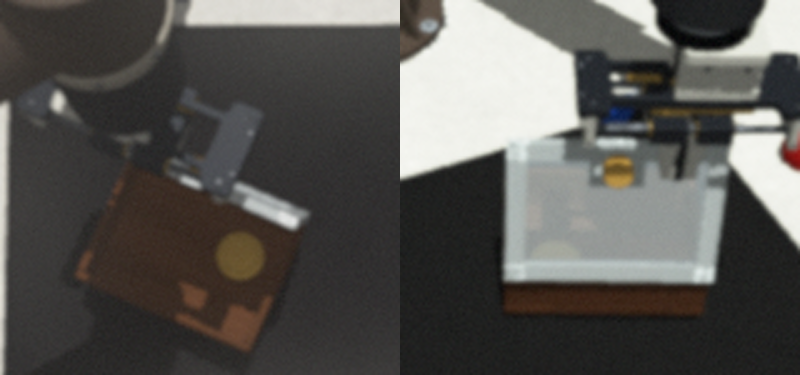

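The lid is now tipped past upright, with its top edge nearer the robot, and is still in light contact with the finger. I'll push about 20 mm more, then back off and look.

Call:
{"method": "apply_moves", "body": {
  "commands": [
    [[1, -0.0092, 0.004, 0, 0], [1, -0.0092, 0.004, 0, 0], [1, -0.0092, 0.004, 0, 0], [1, -0.0092, 0.004, 0, 0], [1, -0.0092, 0.004, 0, 0], [1, -0.0092, 0.004, 0, 0], [1, -0.0092, 0.004, 0, 0], [1, -0.0092, 0.004, 0, 0], [1, -0.0092, 0.004, 0, 0], [1, -0.0092, 0.004, 0, 0]]
  ]
}}

```text
t: 7.1
eef_pos: [0.5777, 0.1249, 0.2246]
ee_rot: [-3.142, 0.0, -0.415]
force: [-0.6, -0.1, -0.1]
width: 0.0004
gripper_force: 0.0
```

Call:
{"method": "apply_moves", "body": {
  "commands": [
    [[1, 0.06, -0.026, 0, 0], [1, 0.12, -0.052, 0.05, 0], [1, 0, 0, 0.1, 0], [1, 0, 0, 0.15, 0], [1, 0, 0, 0, 0], [1, 0, 0, 0, 0], [1, 0, 0, 0, 0], [1, 0, 0, 0, 0]]
  ]
}}

```text
t: 7.9
eef_pos: [0.6136, 0.109, 0.2835]
ee_rot: [3.14, 0.001, -0.415]
force: [0.2, 0.1, 0.3]
width: 0.0006
gripper_force: 0.0
```

```bash
python3 - <<'E'
from h import *
s=arm.get_state();print(s['eef_pos'],s['force'],s['t'])
a=snap('top','top3')['image'][90:240,170:330]; b=snap('scene','scene3')['image'][140:290,240:400]
cv2.imwrite('pics/c5.png',np.hstack([cv2.resize(i,(400,375),interpolation=2) for i in(a,b)]))
E
```

```text
[0.61359691 0.10902886 0.28354442] [0.1989717  0.14665913 0.34538935] 7.9
```

View pics/c5.png

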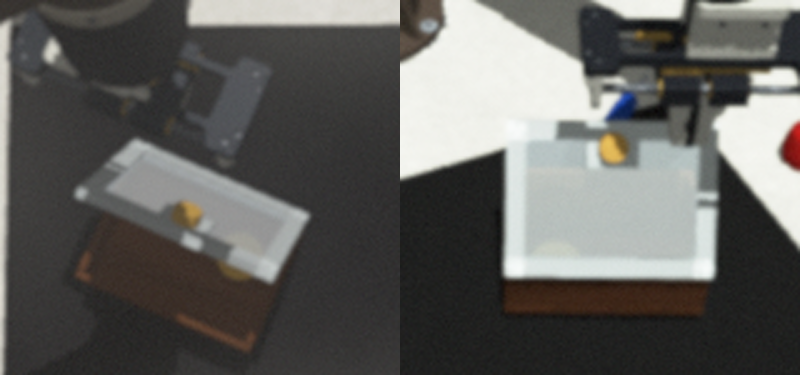

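The lid is sinking by itself, now at about 45° and free of the hand. I'll wait clear until it shuts, then move above the catch.

Call:
{"method": "apply_moves", "body": {
  "commands": [
    [[1, 0, 0, 0, 0], [1, 0, 0, 0, 0], [1, 0, 0, 0, 0], [1, 0, 0, 0, 0], [1, 0, 0, 0, 0], [1, 0, 0, 0, 0], [1, 0, 0, 0, 0], [1, 0, 0, 0, 0], [1, 0, 0, 0, 0], [1, 0, 0, 0, 0], [1, 0, 0, 0, 0], [1, 0, 0, 0, 0]]
  ]
}}

```text
t: 9.2
eef_pos: [0.6139, 0.1092, 0.2845]
ee_rot: [-3.142, 0.0, -0.415]
force: [0.3, 0.7, 0.1]
width: 0.0005
gripper_force: 0.0
```

Call:
{"method": "apply_moves", "body": {
  "commands": [
    [[1, 0, 0, 0, 0], [1, 0, 0, 0, 0], [1, 0, 0, 0, 0], [1, 0, 0, 0, 0], [1, 0, 0, 0, 0], [1, 0, 0, 0, 0], [1, 0, 0, 0, 0], [1, 0, 0, 0, 0], [1, 0, 0, 0, 0], [1, 0, 0, 0, 0], [1, 0, 0, 0, 0], [1, 0, 0, 0, 0]]
  ]
}}

```text
t: 10.4
eef_pos: [0.6139, 0.1093, 0.2846]
ee_rot: [-3.142, -0.0, -0.415]
force: [-0.3, -0.3, -0.8]
width: 0.0001
gripper_force: 0.0
```

Call:
{"method": "apply_moves", "body": {
  "commands": [
    [[1, 0, 0, 0, 0], [1, 0, 0, 0, 0], [1, 0, 0, 0, 0], [1, 0, 0, 0, 0], [1, 0, 0, 0, 0], [1, 0, 0, 0, 0], [1, 0, 0, 0, 0], [1, 0, 0, 0, 0], [1, 0, 0, 0, 0], [1, 0, 0, 0, 0], [1, 0, 0, 0, 0], [1, 0, 0, 0, 0]]
  ]
}}

```text
t: 11.6
eef_pos: [0.6139, 0.1093, 0.2845]
ee_rot: [3.142, -0.0, -0.415]
force: [0.1, -0.5, 0.5]
width: 0.0005
gripper_force: 0.0
```

```bash
python3 - <<'E'
from h import *
from fit import r,frame
b=snap('scene','scene4')
a=snap('top','top4'); p=r.x.copy();p[4]=0;B,L=frame(p)
C=L(.126,0,.0245);print(C,proj(b,C),proj(a,C))
for d,o in((a,(170,90)),(b,(240,140))):
  cv2.imwrite
cv2.imwrite('pics/c6.png',np.hstack([cv2.resize(i,(400,375),interpolation=2) for i in(a['image'][90:240,170:330],b['image'][140:290,240:400])]))
E
```

```text
[0.47196979 0.11594743 0.10014093] [[320.56277892 206.31599182]] [[237.19186748 205.24316659]]
```

View pics/c6.png

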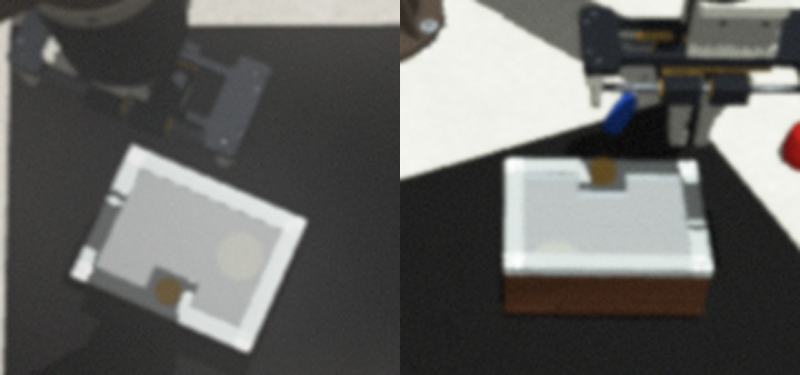

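The lid is shut, and the catch at (168,290) and (602,168) in the crops matches the prediction to within 1 px. I'll move above it and come down.

Call:
{"method": "apply_moves", "body": {
  "commands": [
    [[1, -0.2, 0.01, 0, 0], [1, -0.2, 0.01, 0, 0], [1, -0.2, 0.01, 0, 0], [1, -0.11, 0.003, 0, 0], [1, 0, 0, -0.2, 0], [1, 0, 0, -0.2, 0], [1, 0, 0, -0.2, 0], [1, 0, 0, -0.1, 0], [1, 0, 0, 0, 0], [1, 0, 0, 0, 0]]
  ]
}}

```text
t: 12.7
eef_pos: [0.4723, 0.116, 0.1452]
ee_rot: [3.141, -0.0, -0.415]
force: [0.6, -0.2, 0.2]
width: 0.0005
gripper_force: 0.0
```

Call:
{"method": "apply_moves", "body": {
  "commands": [
    [[1, 0, 0, -0.01, 0], [1, 0, 0, -0.01, 0], [1, 0, 0, -0.01, 0], [1, 0, 0, -0.01, 0], [1, 0, 0, -0.01, 0], [1, 0, 0, -0.01, 0], [1, 0, 0, -0.01, 0], [1, 0, 0, -0.01, 0], [1, 0, 0, -0.01, 0], [1, 0, 0, 0, 0], [1, 0, 0, 0, 0]]
  ]
}}

```text
t: 13.8
eef_pos: [0.4719, 0.1158, 0.1265]
ee_rot: [3.141, 0.0, -0.415]
force: [-0.2, -0.4, -0.0]
width: 0.0005
gripper_force: 0.0
```

Call:
{"method": "apply_moves", "body": {
  "commands": [
    [[1, 0, 0, -0.005, 0], [1, 0, 0, -0.005, 0], [1, 0, 0, -0.005, 0], [1, 0, 0, 0, 0]]
  ]
}}

```text
t: 14.2
eef_pos: [0.4718, 0.1158, 0.1234]
ee_rot: [3.141, 0.0, -0.415]
force: [-0.1, -0.3, 0.6]
width: 0.0004
gripper_force: 0.0
```

Call:
{"method": "apply_moves", "body": {
  "commands": [
    [[1, 0, 0, -0.005, 0], [1, 0, 0, -0.005, 0], [1, 0, 0, 0, 0]]
  ]
}}

```text
t: 14.5
eef_pos: [0.4719, 0.1159, 0.1216]
ee_rot: [-3.142, -0.0, -0.415]
force: [0.3, -0.2, 0.1]
width: 0.0004
gripper_force: 0.1
```

Call:
{"method": "apply_moves", "body": {
  "commands": [
    [[1, 0, 0, -0.005, 0], [1, 0, 0, -0.005, 0], [1, 0, 0, 0, 0]]
  ]
}}

```text
t: 14.8
eef_pos: [0.4719, 0.1158, 0.1196]
ee_rot: [-3.142, -0.0, -0.415]
force: [-1.0, -0.8, 1.2]
width: 0.0003
gripper_force: 1.2
```

Call:
{"method": "apply_moves", "body": {
  "commands": [
    [[1, 0, 0, -0.005, 0], [1, 0, 0, 0, 0]]
  ]
}}

```text
t: 15.0
eef_pos: [0.4719, 0.1159, 0.1185]
ee_rot: [-3.142, -0.0, -0.415]
force: [-0.1, -0.6, 1.8]
width: 0.0005
gripper_force: 1.2
```

Call:
{"method": "apply_moves", "body": {
  "commands": [
    [[1, 0, 0, -0.005, 0], [1, 0, 0, 0, 0]]
  ]
}}

```text
t: 15.2
eef_pos: [0.4719, 0.1158, 0.1175]
ee_rot: [3.142, -0.0, -0.415]
force: [-0.5, 0.1, 2.7]
width: 0.0007
gripper_force: 1.1
```

Call:
{"method": "apply_moves", "body": {
  "commands": [
    [[1, 0, 0, -0.004, 0], [1, 0, 0, 0, 0]]
  ]
}}

```text
t: 15.4
eef_pos: [0.4719, 0.1158, 0.1167]
ee_rot: [3.142, -0.0, -0.415]
force: [-0.5, 0.2, 1.6]
width: 0.0002
gripper_force: 1.1
```

Call:
{"method": "apply_moves", "body": {
  "commands": [
    [[1, 0, 0, -0.0025, 0], [1, 0, 0, 0, 0]]
  ]
}}

```text
t: 15.6
eef_pos: [0.4719, 0.1159, 0.1165]
ee_rot: [-3.142, -0.0, -0.415]
force: [-0.5, -0.2, 5.7]
width: -0.0
gripper_force: 2.8
```

Call:
{"method": "apply_moves", "body": {
  "commands": [
    [[1, 0, 0, -0.0025, 0], [1, 0, 0, 0, 0]]
  ]
}}

```text
t: 15.8
eef_pos: [0.4719, 0.1159, 0.1164]
ee_rot: [-3.141, -0.0, -0.415]
force: [-3.2, -0.4, 10.7]
width: 0.0006
gripper_force: 5.2
```

```bash
python3 -c "
from h import *
s=arm.get_state();print(s['eef_pos'],s['force'])"
```

```text
[0.47194757 0.1158536  0.11636978] [-3.1699984  -0.39719198 10.71300463]
```

Home: the force climbed to about 11 N and the tip is at 94.4 mm, as predicted for 9 mm proud. I'll hold briefly and then lift off.

Call:
{"method": "apply_moves", "body": {
  "commands": [
    [[1, 0, 0, 0, 0], [1, 0, 0, 0, 0], [1, 0, 0, 0.02, 0], [1, 0, 0, 0.1, 0], [1, 0, 0, 0.2, 0], [1, 0, 0, 0.2, 0], [1, 0.0, 0, 0.2, 0], [1, 0, 0, 0, 0], [1, 0, 0, 0, 0], [1, 0, 0, 0, 0]]
  ]
}}

```text
t: 16.8
eef_pos: [0.4712, 0.1156, 0.2586]
ee_rot: [3.14, 0.001, -0.416]
force: [0.4, 0.3, -1.1]
width: 0.0008
gripper_force: 0.0
```

```bash
python3 - <<'E'
from h import *
s=arm.get_state();print(s['eef_pos'],s['force'])
b=snap('scene','scene5')['image']; cv2.imwrite('pics/c7.png',cv2.resize(b[110:290,200:420],None,fx=3,fy=3,interpolation=2))
E
```

```text
[0.47116632 0.11556474 0.25857386] [ 0.44680078  0.283434   -1.05649957]
```

View pics/c7.png

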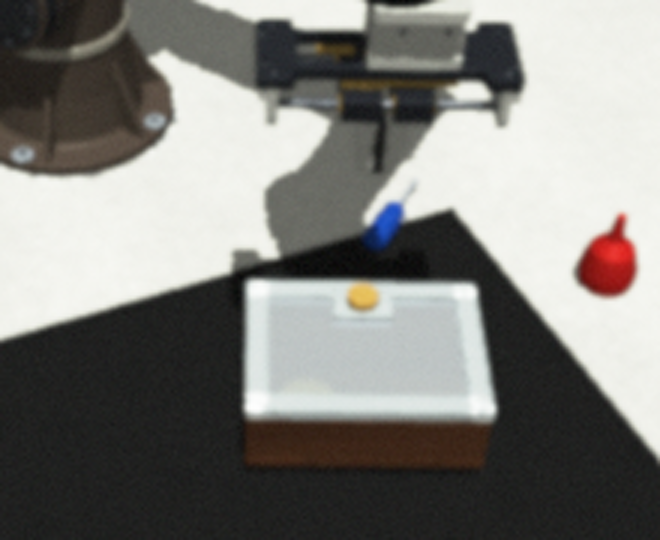

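The lid is shut with the catch low at (363,296), the arm is clear and nothing else has moved.

```bash
python3 -c "
from station import arm
print(arm.job_done())"
```

```text
the job is handed in; nothing more can be done
None
```

The lid swung shut by itself after a push that read about 2 N, and the catch was pressed to its hard stop at about 11 N; I handed the job in at about 17 s with the arm clear and nothing else seen to move.

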